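# Lock the hold-down bail of a glassware wash rack

## Robot

A 6-joint arm with a two-finger parallel gripper is mounted at the origin on the work surface. World frame = base frame: x ahead of the robot, y to its left, z up, the work surface at z = 0. Lengths are in m, angles in degrees, forces in N, time in s.
With the tool pointing down it reaches from about 0.35 to 0.875 m from the base axis. Payload 4.2 kg.
Tool frame: the origin (TCP) lies between the finger pads; the fingertips stand 19 mm ahead of it and the grasp point (between the pads) is the TCP; z points along the fingers, y is the line along which they close (so a half turn about z gives the same grasp; the last joint's range is limited). The gripper opens to 87 mm and grips with 3 to 60 N. Pads are 19 mm wide; open, the fingers measure 117 mm over their backs; the gripper's body (75 mm by 190 mm) begins 51 mm behind the grasp point.
Start: joints at [14.817, 22.042, 0.453, 0, -68.411, -14.817], TCP at [0.625, 0, 0.218] pointing down, gripper open.
Joint ranges: [-179.83, 179.83], [-69.29, 118.12], [-61.27, 80.66], [-181.25, 117.63], [-171.15, -9.14], [-177.46, 177.46]. Speed limits (degrees/s): [159.86, 159.86, 180, 180, 180, 180].

## Interface

Orientations are given as a 3x3 rotation matrix whose columns are the frame's x, y, z axes.
In Python, from station import r gives the robot as it stands.
- The arm moves only by the tool drive_tool, never from a script. Its argument "steps" is one flat list of numbers, 7 for each row, row after row: the turn, a rotation vector about the tool's x, y, z in rad, then the shift along the tool's x, y, z in m, then the opening, from 0 (shut) to 1 (fully open). A call has 1 to 10 rows; each row shifts and turns the commanded pose from where the row before left it, along the tool's axes as they then stand; what a row does not reach is not made up. A row lasts 1/12 s, in which the tool goes at most 41.7 mm and 7.16 degrees, less where a joint would pass 70% of its speed; a pose out of reach is approached as far as the arm can. A call is refused whole if a number of a shift passes 0.0417 or a number of a turn 0.125, either way. A call with a gripper value outside its range is refused whole. The fingers move at their own pace and stop on an object; the grip force is fixed at half the most. Time passes only in rows, so rows that do not move let the fingers close. It gives the time, the measured TCP pose, the force, the opening and the grip force at its end, in the units of the state.
- r.sense(): the state, without advancing time (a new reading comes with each control period).
- r.capture(name): name is "scene" or "side" or "wrist"; returns the picture (480x640x3 uint8, blue, green, red); there is no depth.
- r.camera_params(name): a dict with "camera_matrix" (3x3 intrinsics, pixels), "extrinsics" (4x4, takes a point from world to camera coordinates). Camera axes: x right, y down, z forward; pixel columns grow to the right and rows downward; lengths in m; the calibration is good to about 2 mm. A picture is of the moment at which its call begins: read the wrist's pose just before it. camera_params takes no time and is no camera call; for the wrist camera it gives the pose at the moment of the call.
- r.finish_job(): hands the job in; it is judged then, once.
The state is a dict: "time_s": time; "joints": joint angles; "joint_velocities": joint speeds; "effort": joint torques, N m; "tcp_pos": TCP position; "ee_rot": TCP orientation; "wrist_force": force on the tool from outside, world axes, zero at the start; "moment": the same for the moment, N m; "gripper_width": opening from 0.0 (shut) to 1.0 (fully open); "gripper_force": force on a finger pad.
Only numpy, scipy, OpenCV 4.12 (cv2) and the standard library are available. Lean on these libraries where they do the work, as an engineer would, in place of code of your own. Each camera call takes 0.05 s, during which the arm holds its last target. There are 200 camera calls.

## Task

Get the wash rack ready for the washer: swing the raised hold-down bail fully down so that its yellow slotted tab drops over the upright post. Then take the steel R-clip from its blue rest and push its straight leg through the post's cross-hole above the tab, with the clip lying level, until its bent leg has ridden over the post and snapped home around it. Let go, and do not knock over or shove the other things on the table.

Things in the scene. Friction and masses are not known exactly. Their poses are not given: they have to be found in the camera images.
- rack: Fixed small stainless wash-rack insert, 185 mm (x) by 250 mm over black rollers, frame top 37 mm high. Origin on the table under the locking post's axis; z up; x along the post's cross-hole, away from the robot. Post: round, 26 mm diameter, red disc on top at 119 mm. Three fixed inverted flasks, 79 mm high, at x = 85, y = -55, 0, 55 mm. Nothing of the rack lies at x below -30 mm.
- post_hole (a point): Centre of the post's cross-hole, on the post's axis, 98 mm above the table; axes as the rack's. The hole is 10 mm wide and 10 mm high and goes right through along x (26 mm long, mouths at x = -13 and +13 mm), open at both ends.
- bail (a joint): Angle (rad) of the hold-down bail, a U frame of 8 mm steel bar 180 mm wide: 0 = down and level (a stop), grows as it is raised; starts at 0.7 to 1.1. A stiff hinge (0.2 N m) holds it anywhere; 2 to 4 N at the cross bar closes it. At mid-bar a yellow tab 64 mm wide, 6 mm thick, with a slot, reaches 52 mm beyond the bar; down, its top is 91 mm high, 7 mm below the hole's axis.
- bail_bar (a point): Point on the axis of the bail's round cross bar (8 mm diameter), 60 mm to the rack's +y side of its middle, between the tab and the side arm; a good place to press or pinch. It moves with the bail: down, it lies at rack x = 25, y = 60, z = 88 mm, with free space of 50 mm beneath. Its axes turn with the bail and equal the rack's when it is down.
- bail_hinge (a point): Point on the bail's hinge line (which runs along the rack's y), at rack x = 125, y = 60, z = 88 mm: the centre of the arc that bail_bar follows, radius 100 mm.
- clip: R-clip of 6 mm steel wire, 140 mm long, 80 g, lying flat, loop towards the robot. Origin on the straight leg's axis where the post's axis belongs when home. x along that leg to its tip (tapered, x = 62 mm), z up, y towards the bent leg: a bump of inner radius 14.5 mm round the origin, then a flared end at x = 38, y = 20 mm. Rigid oblong loop: x = -78 to -40, y = -13 to 21 mm.
- clip_loop (a point): Middle of the clip's oblong loop, at clip x = -55, y = 4, z = 0 mm; axes as the clip's. The loop's long sides are straight, parallel to x from x = -67 to -43 mm, 34 mm apart over their outsides (along y): grip across them. On the rest the loop overhangs the block by 30 to 40 mm, its wire axis 28 mm above the table, free beneath.
- clip_leg (a joint): How far the clip's springy bent leg is opened (rad), 0 = relaxed; it opens to about 0.1 as the bent leg passes over the post, which takes a push of about 5 to 12 N along the straight leg, and returns to near 0 when it has snapped home.
- rest: Blue plastic block 84 (its x) by 56 by 25 mm, fixed, under the clip's legs; origin at the centre of its underside. It stands to the left or to the right of the rack.
- tray: White open tray 110 by 90 by 30 mm, fixed, with a spare roller in it, on the other side of the rack; leave alone.
- flask: Loose conical flask, 76 mm across, 105 mm high; origin under its centre; leave alone.
- cylinder: Loose measuring cylinder with a 70 mm blue foot, 168 mm high; origin under its centre; leave alone.
- detergent: Loose white bottle, 70 mm across, 190 mm high; origin under its centre; leave alone.
- brush: Loose cleaning brush, 200 mm long, lying near the robot; leave alone.
- bowl: Loose steel bowl, 110 mm across, 50 mm high; origin under its centre; leave alone.
- roller: Loose spare black roller, 44 mm across, 16 mm high, in the white tray; leave alone.

How it is judged:
By the outcome, as a careful person would: the job done as asked, in the order asked, and still so for the second after the job is handed in, with the robot touching nothing.
It also fails if it takes over 54 s, if anything falls off the work surface, if the arm or the gripper's body presses on something with over 40 N, if the wrist force passes 120 N, or if a joint passes its speed limit or range.

## Working session

There is one attempt and no reset: what is moved stays moved. The work goes in short steps, Python scripts to look and compute and a tool call to move; the robot and the scene stay as the last step left them, time stands still between calls to the robot, and variables do not carry over. Pictures are saved under pics/ and viewed, at most 10 in all, crops included, and the job is handed in when it is done.

Besides the shell and the picture viewer there is one more tool, called after "Request:" by a JSON object that holds its "method" and its "body", one argument or row to a line. drive_tool: Moves the arm, as the interface text tells. Its arguments: {"type":"object","properties":{"steps":{"type":"array"}},"required":["steps"]}

```bash
ls; mkdir -p pics; python3 - <<'E'
from station import r
import cv2,numpy as np
s=r.sense();print(s)
for n in("scene","side"):
    im=r.capture(n);cv2.imwrite(f"pics/{n}0.png",im)
    p=r.camera_params(n);print(n,np.round(p["camera_matrix"],1).tolist(),np.round(p["extrinsics"],4).tolist())
E
```

```text
pics
{'time_s': 0.0, 'joints': array([ 1.48167535e+01,  2.20897246e+01,  3.79104022e-01, -2.88704748e-02,
       -6.84123475e+01, -1.48170367e+01]), 'joint_velocities': array([ 0.0309314 ,  0.08377079,  0.01798047,  0.04279017, -0.10632081,
       -0.00391877]), 'effort': array([ 5.69075401e-04, -3.90661991e+01,  1.87403029e+01,  4.22001421e+00,
        1.09914420e-02, -1.81494070e-04]), 'tcp_pos': array([6.24374976e-01, 1.65739130e-05, 2.17266245e-01]), 'ee_rot': array([[-1.90731507e-04, -9.99997574e-01, -2.19460831e-03],
       [-9.99999977e-01,  1.90942366e-04, -9.58714136e-05],
       [ 9.62902247e-05,  2.19458998e-03, -9.99997587e-01]]), 'wrist_force': array([-0.4846352 , -0.40016865, -1.13137193]), 'moment': array([ 0.00528289, -0.02866281,  0.01713715]), 'gripper_force': 0.0, 'gripper_width': 0.998788182179935}
scene [[562.0, 0.0, 319.8], [0.0, 562.0, 244.5], [0.0, 0.0, 1.0]] [[0.7779, 0.6283, 0.0085, -0.424], [0.3479, -0.4193, -0.8385, -0.133], [-0.5233, 0.6553, -0.5448, 1.8513], [0.0, 0.0, 0.0, 1.0]]
side [[552.7, 0.0, 320.0], [0.0, 552.7, 236.6], [0.0, 0.0, 1.0]] [[0.8922, -0.4514, -0.0135, -0.5121], [-0.2484, -0.4656, -0.8494, 0.2391], [0.3771, 0.7613, -0.5275, 1.0609], [0.0, 0.0, 0.0, 1.0]]
```

View pics/scene0.png

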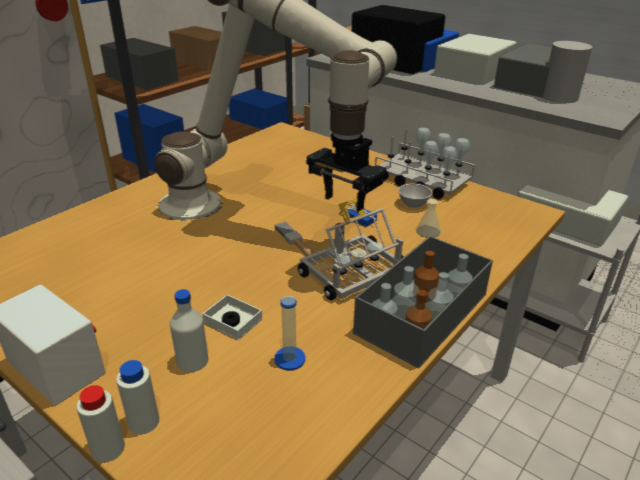

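View pics/side0.png

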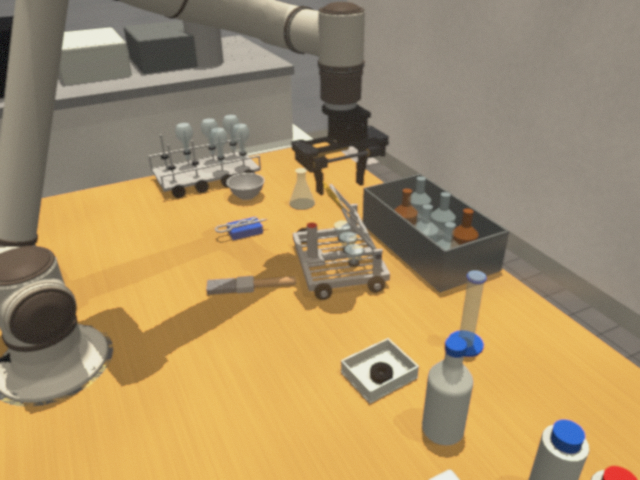

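Side view: red post top at about (312,227), blue rest with clip at (245,228), bail raised with bar near (345,200), tray at (380,370). In the scene view the post is at (340,228) and the rest at (358,215). Next I triangulate these and enlarge crops.

```bash
cat > h.py <<'E'
import numpy as np,cv2
from station import r
def ray(n,uv,p=None):
    p=p or r.camera_params(n);K=np.array(p["camera_matrix"]);E=np.array(p["extrinsics"])
    R=E[:3,:3];c=-R.T@E[:3,3];d=R.T@np.linalg.inv(K)@np.array([uv[0],uv[1],1.]);return c,d/np.linalg.norm(d)
def onz(n,uv,z,p=None):
    c,d=ray(n,uv,p);return c+d*(z-c[2])/d[2]
def tri(rays):
    A=sum(np.eye(3)-np.outer(d,d) for c,d in rays);b=sum((np.eye(3)-np.outer(d,d))@c for c,d in rays)
    return np.linalg.solve(A,b)
def proj(n,X,p=None):
    p=p or r.camera_params(n);K=np.array(p["camera_matrix"]);E=np.array(p["extrinsics"])
    q=K@(E[:3,:3]@np.asarray(X)+E[:3,3]);return q[:2]/q[2]
def blobs(im,lo,hi,mn=8):
    h=cv2.cvtColor(im,cv2.COLOR_BGR2HSV);m=cv2.inRange(h,lo,hi)
    n,l,s,c=cv2.connectedComponentsWithStats(m);return m,[(s[i].tolist(),np.round(c[i],1).tolist()) for i in range(1,n) if s[i,4]>=mn]
E
python3 - <<'E'
from h import *
for n,(x,y) in (("scene",(280,180)),("side",(200,170))):
    im=cv2.imread(f"pics/{n}0.png")
    for k,lo,hi in(("red",(0,120,70),(6,255,255)),("blue",(105,120,60),(125,255,255)),("yel",(22,150,120),(35,255,255))):
        m,b=blobs(im,lo,hi);print(n,k,[q for q in b if x-20<q[1][0]<x+220 and y-20<q[1][1]<y+150])
a=cv2.imread("pics/scene0.png")[190:300,270:420];b=cv2.imread("pics/side0.png")[180:310,205:400]
a=cv2.resize(a,(600,440),interpolation=2);b=cv2.resize(b,(780,520),interpolation=2)
cv2.imwrite("pics/a.png",a);cv2.imwrite("pics/b.png",b)
print(tri([ray("scene",(340,226)),ray("side",(312,227))]),onz("side",(245,228),.025),onz("scene",(358,215),.025))
for n,uv in(("tray",(380,370)),("flask",(302,203)),("bowl",(245,190)),("brush1",(208,287)),("brush2",(295,282))):print(n,onz("side",uv,0.01).round(3))
E
```

```text
scene red []
scene blue [([348, 210, 10, 7, 47], [352.7, 212.9]), ([358, 217, 15, 9, 85], [365.5, 220.9]), ([281, 302, 15, 6, 33], [288.8, 305.4])]
scene yel [([352, 198, 5, 4, 12], [354.4, 199.5])]
side red [([308, 224, 8, 4, 26], [311.3, 225.5])]
side blue [([232, 223, 29, 10, 116], [246.0, 227.6])]
side yel []
[0.57732396 0.0442842  0.1161152 ] [0.48708619 0.25589438 0.025     ] [0.48942508 0.25802487 0.025     ]
tray [ 0.537 -0.318  0.01 ]
flask [0.686 0.334 0.01 ]
bowl [0.571 0.488 0.01 ]
brush1 [0.331 0.076 0.01 ]
brush2 [0.512 0.002 0.01 ]
```

View pics/a.png

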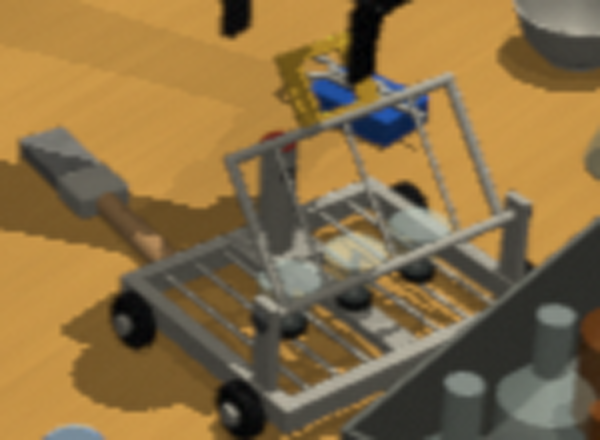

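View pics/b.png

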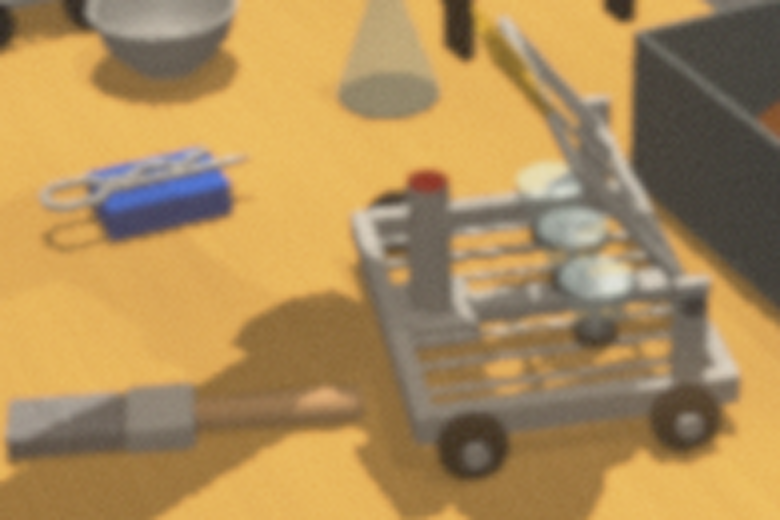

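Both crops show post, hinge posts and bail clearly. In scene full-frame pixels the hinge tops are at about (399,241) and (337,266) and the bar ends at (328,230) and (382,210). In the side view the hinges are at (377,251) and (354,205), and the clip runs from (216,229) to (266,219). I'll compute poses from these.

```bash
python3 - <<'E'
from h import *
H1=onz("scene",(399.5,241.5),.09);H2=onz("scene",(337.3,266.5),.09);print("hinges",H1,H2)
print("side hinges",onz("side",(377.5,251.5),.09),onz("side",(354,206),.09))
d=H1-H2;print("y yaw",np.degrees(np.arctan2(-d[0],d[1])))
print("post",onz("side",(205+428/4,180+181/4),.119),onz("scene",(270+277/4,190+139/4),.119))
L=[onz("side",p,.028) for p in((215.5,229),(266,219.5))];print("clip",L,np.degrees(np.arctan2(*(L[1]-L[0])[1::-1])))
print("clip frames",[onz("side",(205+u/4,180+v/4),.025).round(4) for u,v in((90,172),(105,208),(230,180),(205,150))])
# bail angle: bar mid via scene ray and vertical plane through rack x axis
for e1 in((328,230),(382.3,210.3)):
    print("bar end ray z for", [onz("scene",e1,z).round(3) for z in(.14,.16,.18)])
print("side bar end",[onz("side",(331,186),z).round(3) for z in(.14,.16,.18)])
E
```

```text
hinges [0.72113621 0.12025777 0.09      ] [ 0.66330314 -0.07793915  0.09      ]
side hinges [ 0.67534123 -0.08071775  0.09      ] [0.73305477 0.12289394 0.09      ]
y yaw -16.26703344997816
post [0.57765549 0.04345981 0.119     ] [0.57303219 0.04744601 0.119     ]
clip [array([0.41681174, 0.28213393, 0.028     ]), array([0.54975408, 0.26607795, 0.028     ])] -6.8864887554791885
clip frames [array([0.4554, 0.3017, 0.025 ]), array([0.4491, 0.2537, 0.025 ]), array([0.5327, 0.2487, 0.025 ]), array([0.5326, 0.2932, 0.025 ])]
bar end ray z for [array([ 0.587, -0.02 ,  0.14 ]), array([ 0.607, -0.046,  0.16 ]), array([ 0.627, -0.072,  0.18 ])]
bar end ray z for [array([0.638, 0.156, 0.14 ]), array([0.657, 0.126, 0.16 ]), array([0.675, 0.095, 0.18 ])]
side bar end [array([0.688, 0.16 , 0.14 ]), array([0.669, 0.125, 0.16 ]), array([0.651, 0.09 , 0.18 ])]
```

Rack: post near (0.575,0.045), yaw about -15°, bail at about 0.85 rad. Clip at about (0.49,0.27), yaw about -7°. I'll rise clear and look from the wrist.

Request:
{"method": "drive_tool", "body": {
  "steps": [0,0,0,0,0,-0.04,1,0,0,0,0,0,-0.04,1,0,0,0,0,0,-0.04,1,0,0,0,0,0.03,-0.03,1,0,0,0,0,0.03,0,1,0,0,0,0,0,0,1,0,0,0,0,0,0,1]
}}

```text
time_s: 0.68
tcp_pos: [0.5643, 0.0001, 0.3687]
ee_rot: [[0.0, -1.0, 0.001], [-1.0, -0.0, 0.001], [-0.001, -0.001, -1.0]]
wrist_force: [0.2, -0.4, -0.3]
gripper_width: 1.001
gripper_force: 0.0
```

```bash
python3 - <<'E'
from h import *
import json
s=r.sense();print(s["tcp_pos"],s["ee_rot"].round(3).tolist(),s["time_s"])
p=r.camera_params("wrist");im=r.capture("wrist");cv2.imwrite("pics/w1.png",im)
json.dump({k:np.array(v).tolist() for k,v in p.items()},open("w1.json","w"))
for X in((.575,.045,.119),(.49,.27,.028),(.695,.01,.088)):print(proj("wrist",X,p))
c,d=ray("wrist",(320,240),p);print(c,d)
E
```

```text
[5.64318058e-01 5.40598413e-05 3.68728148e-01] [[0.0, -1.0, 0.001], [-1.0, -0.0, 0.001], [-0.001, -0.001, -1.0]] 0.6833
[314.07582783 237.72065017]
[371.98656951 363.13864881]
[213.25736022 201.92710417]
[ 0.56467909 -0.07498811  0.53532079] [ 0.00832588  0.28262428 -0.95919456]
```

View pics/w1.png

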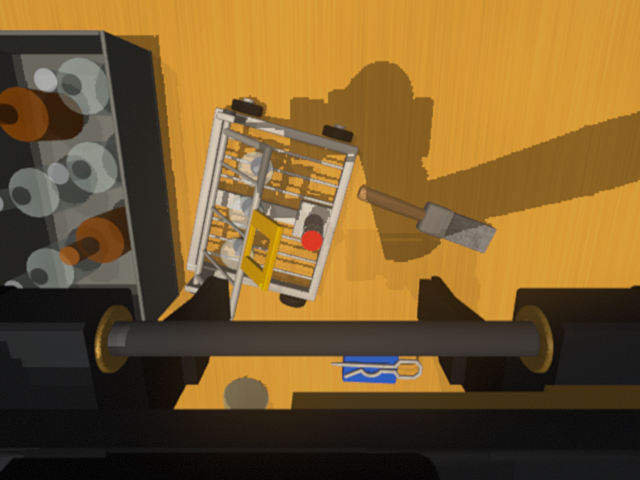

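The wrist view shows the red disc at (312,240), the rack's near frame edge from (356,148) to (313,298), the yellow tab at (262,250), and the clip on the blue rest. The clip's tip is at (332,363), its loop end at (421,369), and its bent leg is towards +y. Now numbers.

```bash
python3 - <<'E'
from h import *
import json
p={k:np.array(v) for k,v in json.load(open("w1.json")).items()}
im=cv2.imread("pics/w1.png");h=cv2.cvtColor(im,cv2.COLOR_BGR2HSV)
m,b=blobs(im,(0,150,120),(5,255,255),40);print("red",b)
for s,c in b:
    if 300<c[0]<330: print(onz("w",c,.119,p))
ed=lambda a,b,z:(lambda A,B:(A.round(4),B.round(4),np.degrees(np.arctan2(*(B-A)[1::-1]))))(onz("w",a,z,p),onz("w",b,z,p))
print("near edge",ed((356,150),(313,298),.037),"far edge",ed((221,112),(193,270),.037),"front",ed((356,150),(221,112),.037))
m,b=blobs(im,(20,180,100),(32,255,255),200);print([q for q in b if 200<q[1][0]<300])
# clip wire: low saturation, bright
roi=(slice(345,400),slice(325,435))
w=((h[...,1]<90)&(h[...,2]>110))[roi];ys,xs=np.nonzero(w);xs+=325;ys+=345
print("clip px",len(xs),xs.min(),xs.max(),ys.min(),ys.max())
for u in range(330,426,6):
    k=ys[xs==u];print(u,sorted(k.tolist()))
E
```

```text
red [([302, 230, 21, 21, 329], [311.6, 239.9])]
[0.57782147 0.04757758 0.119     ]
near edge (array([ 0.5231, -0.0475,  0.037 ]), array([0.579 , 0.1577, 0.037 ]), np.float64(74.77311845592708)) far edge (array([ 0.6915, -0.0932,  0.037 ]), array([0.7455, 0.1156, 0.037 ]), np.float64(75.49848684261114)) front (array([ 0.5231, -0.0475,  0.037 ]), array([ 0.6915, -0.0932,  0.037 ]), np.float64(-15.170795823865967))
[([241, 210, 43, 82, 1594], [262.0, 249.4])]
clip px 721 332 421 356 383
330 []
336 [363, 364]
342 [363, 364, 365, 366, 378, 379]
348 [363, 364, 365, 366, 374, 375, 376, 377, 381]
354 [364, 365, 366, 371, 372, 373, 374]
360 [364, 365, 366, 367, 369, 370, 371, 372, 382]
366 [364, 365, 366, 367, 373, 374, 375, 376, 382]
372 [364, 365, 366, 367, 374, 375, 376, 377, 382]
378 [365, 366, 367, 371, 372, 373, 374, 375]
384 [365, 366, 367, 368, 370, 371, 372, 373, 383]
390 [364, 365, 366, 367, 368, 370, 371, 372, 373, 383]
396 [363, 364, 365, 366, 367, 371, 372, 373, 374, 375, 376, 377, 378]
402 [360, 361, 362, 363, 376, 377, 378]
408 [360, 361, 362, 363, 376, 377, 378]
414 [360, 361, 362, 363, 375, 376, 377, 378]
420 [364, 365, 366, 367, 368, 369, 370, 371, 372, 373, 374]
```

```bash
python3 - <<'E'
from h import *
import json
p={k:np.array(v) for k,v in json.load(open("w1.json")).items()}
y=np.radians(-15.1);X=np.array([np.cos(y),np.sin(y),0]);Y=np.array([-np.sin(y),np.cos(y),0]);P=np.array([.5778,.0475,0])
L=[onz("w",q,.028,p) for q in((331.5,363.2),(422,368.3),(336,363.5),(387,366.3),(411,369.3))]
print("tip",L[0],"end",L[1],"loopmid",L[4]);d=L[2]-L[3];print("leg yaw",np.degrees(np.arctan2(d[1],d[0])))
for uv in((262,249.4),):
    c,dd=ray("w",uv,p);t=((P-c)@Y)/(dd@Y);q=c+dd*t;xr=(q-P)@X;print("tab",xr,q[2],"ang",np.arctan2(q[2]-.088,.125-xr),"rad",np.hypot(q[2]-.088,.125-xr))
s=r.sense();q=s["tcp_pos"]-P;print("tcp in rack",q@X,q@Y,q[2])
E
```

```text
tip [0.55170249 0.27020624 0.028     ] end [0.41310953 0.278956   0.028     ] loopmid [0.42983263 0.2807508  0.028     ]
leg yaw -3.517482400217089
tab 0.04610214875932377 0.19201665629117304 ang 0.9218699462740213 rad 0.13055395710736578
tcp in rack 2.5486114982561578e-05 -0.04910949064084578 0.36767975117508594
```

Request:
{"method": "drive_tool", "body": {
  "steps": [0,0,0.0878,0,0,0,0,0,0,0.0878,0,0,0,0,0,0,0.0878,0,0,0,0,0,0,0,-0.0273,-0.0155,0.025,0,0,0,0,-0.0273,-0.0155,0.025,0,0,0,0,-0.0273,-0.0155,0.025,0,0,0,0,-0.0273,-0.0155,0.025,0,0,0,0,0,0,0.03,0,0,0,0,0,0,0,0,0,0,0,0,0,0,0]
}}

```text
time_s: 1.57
tcp_pos: [0.6533, 0.0889, 0.2345]
ee_rot: [[-0.26, -0.966, -0.007], [-0.966, 0.26, -0.003], [0.005, 0.006, -1.0]]
wrist_force: [1.0, -0.1, 0.1]
gripper_width: 0.326
gripper_force: 0.0
```

```bash
python3 - <<'E'
from h import *
y=np.radians(-15.1);X=np.array([np.cos(y),np.sin(y),0]);Y=np.array([-np.sin(y),np.cos(y),0]);P=np.array([.5778,.0475,0])
s=r.sense();q=s["tcp_pos"]-P;print("tcp in rack",q@X,q@Y,q[2]);print(s["ee_rot"].T@X,s["gripper_width"])
E
```

```text
tcp in rack 0.06210678471602635 0.05967207413445992 0.23448386167411409
[ 3.57583320e-04 -9.99984335e-01 -5.58595412e-03] 0.3258797808369499
```

Request:
{"method": "drive_tool", "body": {
  "steps": [0,0,0,0,0,0.015,0,0,0,0,0,0,0.01,0,0,0,0,0,0,0.01,0,0,0,0,0,0,0.008,0,0,0,0,0,0.009,0.01,0,0,0,0,0,0.0085,0.01,0,0,0,0,0,0.007,0.01,0,0,0,0,0,0.005,0.01,0,0,0,0,0,0.004,0.01,0,0,0,0,0,0.0025,0.01,0]
}}

```text
time_s: 2.4
tcp_pos: [0.6189, 0.0986, 0.1351]
ee_rot: [[-0.26, -0.966, 0.001], [-0.966, 0.26, 0.0], [-0.001, -0.001, -1.0]]
wrist_force: [-0.3, -0.5, 0.9]
gripper_width: 0.004
gripper_force: 0.0
```

Request:
{"method": "drive_tool", "body": {
  "steps": [0,0,0,0,0.0015,0.01,0,0,0,0,0,0.0005,0.008,0,0,0,0,0,0,0.003,0,0,0,0,0,0,0,0]
}}

```text
time_s: 2.73
tcp_pos: [0.6155, 0.0998, 0.1142]
ee_rot: [[-0.261, -0.965, -0.003], [-0.965, 0.261, 0.0], [0.0, 0.003, -1.0]]
wrist_force: [-7.7, 4.0, 6.8]
gripper_width: 0.003
gripper_force: 4.5
```

Request:
{"method": "drive_tool", "body": {
  "steps": [0,0,0,0,0,0.002,0,0,0,0,0,0,0.001,0,0,0,0,0,0,0,0]
}}

```text
time_s: 2.98
tcp_pos: [0.6145, 0.1, 0.1129]
ee_rot: [[-0.261, -0.965, -0.004], [-0.965, 0.261, 0.0], [0.001, 0.004, -1.0]]
wrist_force: [-14.0, 6.8, 14.3]
gripper_width: 0.002
gripper_force: 7.2
```

```bash
python3 - <<'E'
from h import *
s=r.sense();print(s["tcp_pos"],s["wrist_force"],s["moment"])
a=r.capture("side")[170:310,215:405];b=r.capture("wrist")
cv2.imwrite("pics/w2.png",b)
a=cv2.resize(a,(651,480),interpolation=2);b=cv2.resize(b,(0,0),fx=.23,fy=.23)
o=np.zeros((480,800,3),np.uint8);o[:,:651]=a;o[:b.shape[0],652:652+b.shape[1]]=b[:, :148]
cv2.imwrite("pics/c2.png",o)
E
```

```text
[0.61454399 0.09999353 0.11287659] [-14.04422383   6.78263118  14.25039285] [ 1.04402021  3.34328877 -0.49209068]
```

View pics/c2.png

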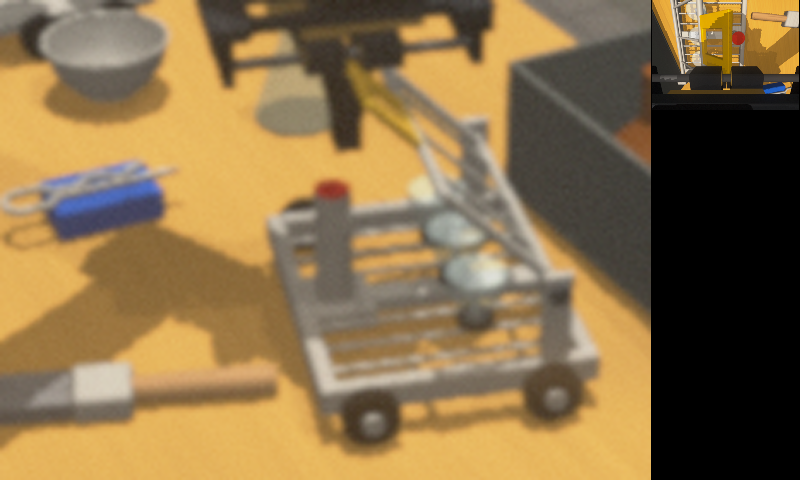

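The bar slipped to the far side of the fingers, and the bail is still raised with the gripper body touching it. I'll retreat up and measure the bar.

Request:
{"method": "drive_tool", "body": {
  "steps": [0,0,0,0,0,-0.02,0,0,0,0,0,0,-0.03,0,0,0,0,0,0,-0.04,0,0,0,0,0,0,-0.04,0,0,0,0,0,0,-0.04,0,0,0,0,0,0.03,0,0,0,0,0,0,0,0,0]
}}

```text
time_s: 3.67
tcp_pos: [0.5871, 0.1076, 0.2847]
ee_rot: [[-0.26, -0.966, 0.006], [-0.966, 0.26, 0.003], [-0.005, -0.005, -1.0]]
wrist_force: [-1.6, -1.1, -1.9]
gripper_width: 0.004
gripper_force: 0.0
```

```bash
python3 - <<'E'
from h import *
import json
p=r.camera_params("wrist");im=r.capture("wrist");cv2.imwrite("pics/w3.png",im)
json.dump({k:np.array(v).tolist() for k,v in p.items()},open("w3.json","w"))
s=r.sense();print(s["tcp_pos"],s["wrist_force"])
E
```

```text
[0.58767012 0.10728079 0.28288309] [ 0.38993218  0.13345646 -0.93246503]
```

View pics/w3.png

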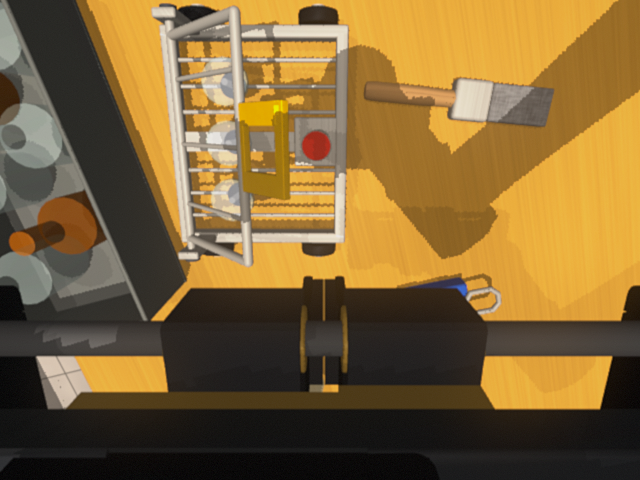

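The bar axis runs from (235,12) to (246,262), with the tab at (265,150) and the red disc at (316,145). I intersect the bar rays with its 100 mm arc.

```bash
python3 - <<'E'
from h import *
import json
p={k:np.array(v) for k,v in json.load(open("w3.json")).items()}
im=cv2.imread("pics/w3.png");m,b=blobs(im,(0,150,100),(6,255,255),100);print(b)
c=[c for s,c in b if 290<c[0]<340][0];P=onz("w",c,.119,p);print("post",P);P[2]=0
A,B=onz("w",(346,30),.037,p),onz("w",(343,238),.037,p);d=B-A;print("near edge yaw",np.degrees(np.arctan2(-d[0],d[1])))
y=np.radians(-15.1);X=np.array([np.cos(y),np.sin(y),0]);Y=np.array([-np.sin(y),np.cos(y),0])
for uv,yy in(((244,218),.06),((239.5,110),0.02),((246,258),.086),((235,12),-.086)):
    c,dd=ray("w",uv,p);best=[]
    t=np.linspace(.1,.6,5001)[:,None];q=c+t*dd-P;rad=np.hypot(q@X-.125,q[:,2]-.088)
    i=np.nonzero(np.diff(np.sign(rad-.1)))[0]
    for k in i:print(uv,"x",round(q[k]@X,4),"y",round(q[k]@Y,4),"z",round(q[k][2],4),"ang",round(np.arctan2(q[k][2]-.088,.125-q[k]@X),3))
q=r.sense()["tcp_pos"]-P;print("tcp in rack",q@X,q@Y,q[2])
E
```

```text
[([302, 131, 28, 29, 630], [315.8, 145.4])]
post [0.57829522 0.04799809 0.119     ]
near edge yaw -14.973889419174439
(244, 218) x 0.0554 y 0.0534 z 0.1598 ang 0.801
(244, 218) x 0.0912 y 0.0928 z -0.0061 ang -1.227
(239.5, 110) x 0.0544 y -0.0268 z 0.1589 ang 0.787
(239.5, 110) x 0.0891 y -0.033 z -0.0053 ang -1.203
(246, 258) x 0.0556 y 0.0864 z 0.1601 ang 0.805
(246, 258) x 0.0917 y 0.1448 z -0.0062 ang -1.231
(235, 12) x 0.0538 y -0.0901 z 0.1583 ang 0.779
(235, 12) x 0.0879 y -0.1316 z -0.0048 ang -1.19
tcp in rack -0.006392209517821927 0.05967802736321623 0.2828830927996412
```

Request:
{"method": "drive_tool", "body": {
  "steps": [0,0,0,0,-0.03,0,0,0,0,0,0,-0.032,0,0,0,0,0,0,0,0.03,0,0,0,0,0,0,0.03,0,0,0,0,0,0,0.028,0,0,0,0,0,0,0,0,0,0,0,0,0,0,0]
}}

```text
time_s: 4.3
tcp_pos: [0.6478, 0.0901, 0.1908]
ee_rot: [[-0.261, -0.965, -0.004], [-0.965, 0.261, -0.002], [0.003, 0.003, -1.0]]
wrist_force: [-0.6, 0.6, 1.2]
gripper_width: 0.001
gripper_force: 0.0
```

```bash
cat >> h.py <<'E'
_y=np.radians(-15.05);X=np.array([np.cos(_y),np.sin(_y),0]);Y=np.array([-np.sin(_y),np.cos(_y),0]);P=np.array([.5781,.0478,0])
def rk():
    s=r.sense();q=s["tcp_pos"]-P;print("tcp in rack",(q@X).round(4),(q@Y).round(4),q[2].round(4),"F",s["wrist_force"].round(1),"grip",s["gripper_width"].round(3),s["time_s"])
E
python3 -c "
from h import *
rk()"
```

```text
Traceback (most recent call last):
  File "h.py", line 19, in rk
    s=r.sense();q=s["tcp_pos"]-P;print("tcp in rack",(q@X).round(4),(q@Y).round(4),q[2].round(4),"F",s["wrist_force"].round(1),"grip",s["gripper_width"].round(3),s["time_s"])
                                                                                                                                      ^^^^^^^^^^^^^^^^^^^^^^^^
AttributeError: 'float' object has no attribute 'round'
```

Request:
{"method": "drive_tool", "body": {
  "steps": [0,0,0,0,0,0.005,0,0,0,0,0,0.001,0.005,0,0,0,0,0,0.002,0.004,0,0,0,0,0,0,0,0]
}}

```text
time_s: 4.63
tcp_pos: [0.6446, 0.0918, 0.1789]
ee_rot: [[-0.26, -0.966, -0.0], [-0.966, 0.26, 0.0], [-0.0, 0.0, -1.0]]
wrist_force: [0.4, -0.5, -1.1]
gripper_width: 0.006
gripper_force: 0.0
```

Request:
{"method": "drive_tool", "body": {
  "steps": [0,0,0,0,0.001,0.004,0,0,0,0,0,0.002,0.004,0,0,0,0,0,0.002,0.003,0,0,0,0,0,0,0,0]
}}

```text
time_s: 4.97
tcp_pos: [0.6394, 0.093, 0.167]
ee_rot: [[-0.26, -0.966, -0.002], [-0.966, 0.26, -0.0], [0.001, 0.002, -1.0]]
wrist_force: [-0.0, 1.3, 0.1]
gripper_width: 0.005
gripper_force: 0.0
```

```bash
sed -i 's/s\["gripper_width"\].round(3)/round(s["gripper_width"],3)/' h.py; cat >> h.py <<'E'
def tabang(im,p):
    m,b=blobs(im,(20,170,70),(32,255,255),150);out=[]
    for s,c in b:
        if not (150<c[0]<420 and c[1]<300):continue
        o,d=ray("w",c,p);t=np.linspace(.1,.6,5001)[:,None];q=o+t*d-P;f=np.hypot(q@X-.125,q[:,2]-.088)-.127
        for k in np.nonzero(np.diff(np.sign(f)))[0]:out.append((s,c,[round(float(v),3) for v in(q[k]@X,q[k]@Y,q[k][2],np.arctan2(q[k][2]-.088,.125-q[k]@X))]))
    return out
E
python3 - <<'E'
from h import *
import json
rk()
p={k:np.array(v) for k,v in json.load(open("w3.json")).items()}
print(tabang(cv2.imread("pics/w3.png"),p))
p=r.camera_params("wrist");im=r.capture("wrist");cv2.imwrite("pics/w4.png",im);print(tabang(im,p))
E
```

```text
tcp in rack 0.0475 0.0596 0.167 F [-0.   1.3  0.1] grip 0.005 4.9667
[([143, 0, 17, 46, 183], [151.8, 20.5], [0.09, -0.072, 0.21, 1.293]), ([143, 0, 17, 46, 183], [151.8, 20.5], [0.185, -0.128, -0.024, -2.062]), ([205, 0, 26, 9, 154], [218.3, 3.4], [0.056, -0.085, 0.195, 0.995]), ([205, 0, 26, 9, 154], [218.3, 3.4], [0.113, -0.149, -0.038, -1.478]), ([238, 0, 90, 24, 1350], [272.4, 10.1], [0.027, -0.088, 0.169, 0.69]), ([238, 0, 90, 24, 1350], [272.4, 10.1], [0.049, -0.136, -0.014, -0.932]), ([288, 50, 47, 7, 260], [310.3, 53.1], [0.004, -0.07, 0.126, 0.307]), ([288, 50, 47, 7, 260], [310.3, 53.1], [0.007, -0.084, 0.042, -0.375]), ([239, 96, 74, 107, 3701], [269.3, 149.3], [0.032, 0.0, 0.174, 0.747]), ([239, 96, 74, 107, 3701], [269.3, 149.3], [0.059, 0.011, -0.021, -1.027]), ([263, 244, 29, 43, 643], [276.8, 265.3], [0.03, 0.088, 0.172, 0.722]), ([263, 244, 29, 43, 643], [276.8, 265.3], [0.055, 0.159, -0.018, -0.985]), ([282, 244, 22, 43, 441], [293.2, 263.3], [0.018, 0.092, 0.157, 0.572]), ([282, 244, 22, 43, 441], [293.2, 263.3], [0.032, 0.149, 0.002, -0.745]), ([246, 262, 18, 25,
[... 311 characters left out ...]
21.1], [0.079, -0.046, 0.207, 1.204]), ([204, 12, 22, 19, 229], [216.6, 21.1], [0.14, -0.105, -0.038, -1.688]), ([261, 12, 35, 17, 247], [276.3, 20.2], [0.063, -0.048, 0.199, 1.057]), ([261, 12, 35, 17, 247], [276.3, 20.2], [0.087, -0.104, -0.033, -1.27]), ([331, 12, 78, 19, 1020], [367.8, 22.8], [0.031, -0.053, 0.173, 0.736]), ([331, 12, 78, 19, 1020], [367.8, 22.8], [0.015, -0.089, 0.025, -0.522]), ([330, 39, 78, 29, 1013], [374.9, 47.5], [0.027, -0.046, 0.169, 0.694]), ([330, 39, 78, 29, 1013], [374.9, 47.5], [0.01, -0.071, 0.033, -0.444]), ([307, 77, 108, 182, 12030], [363.0, 161.5], [0.031, -0.002, 0.174, 0.74]), ([307, 77, 108, 182, 12030], [363.0, 161.5], [0.015, 0.01, 0.024, -0.53])]
```

View pics/w4.png

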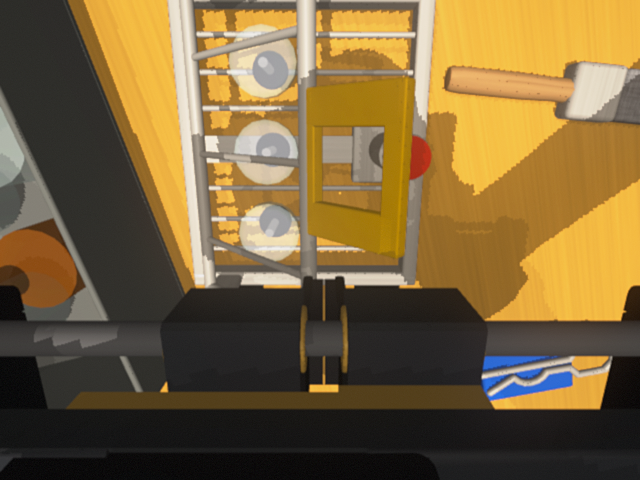

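```bash
cat >> h.py <<'E'
def barang(uv,p):
    o,d=ray("w",uv,p);t=np.linspace(.05,.6,8001)[:,None];q=o+t*d-P;f=np.hypot(q@X-.125,q[:,2]-.088)-.1
    return [[round(float(v),4) for v in(q[k]@X,q[k]@Y,q[k][2],np.arctan2(q[k][2]-.088,.125-q[k]@X))] for k in np.nonzero(np.diff(np.sign(f)))[0]]
E
python3 - <<'E'
from h import *
p=r.camera_params("wrist")
for uv in((307,30),(307,160),(308,255)):print(barang(uv,p))
s=r.sense();T=s["tcp_pos"];R=s["ee_rot"]
for a in(-.012,0,.012):print(a,proj("wrist",T+R@[0,a,.019],p))
E
```

```text
[[0.0547, -0.0539, 0.1592, 0.7916], [0.0601, -0.0866, 0.0119, -0.8645]]
[[0.0553, -0.0013, 0.1597, 0.7995], [0.0612, 0.0103, 0.011, -0.8789]]
[[0.0553, 0.0435, 0.1597, 0.7997], [0.0612, 0.0935, 0.011, -0.8795]]
-0.012 [300.35711045 277.43772995]
0 [323.41662532 277.45199453]
0.012 [346.47089829 277.46625588]
```

```bash
python3 - <<'E'
from h import *
import json
p3={k:np.array(v) for k,v in json.load(open("w3.json")).items()};p=r.camera_params("wrist")
def xz(uv,p):
    o,d=ray("w",uv,p);o=o-P;return (o@X,o[2]),(d@X/d[2])
for a,b in(((240,130),(307,160)),((244.5,235),(308,250)),((237,50),(307,40))):
    (x1,z1),s1=xz(a,p3);(x2,z2),s2=xz(b,p)
    z=(x2-x1+s1*z1-s2*z2)/(s1-s2);print("bar x,z",x1+s1*(z-z1),z,"slopes",s1,s2)
for uv,pp in(((316,145.4),p3),((415,157),p)):
    q=onz("w",uv,.119,pp)-P;print("post",q@X,q@Y)
# line seen in w4 for the finger edges
im=cv2.imread("pics/w4.png");print(cv2.cvtColor(im,cv2.COLOR_BGR2GRAY)[281,290:360:2].tolist())
print(cv2.cvtColor(im,cv2.COLOR_BGR2GRAY)[262,290:360:2].tolist())
E
```

```text
bar x,z 0.05540741101278553 0.15675104190233907 slopes -0.2130754637504996 -0.03986652650536126
bar x,z 0.055107616281556 0.16397837987868438 slopes -0.21739585432397956 -0.039797974531809215
bar x,z 0.05499006483809727 0.15324877992450764 slopes -0.20916791852492841 -0.036787735351515215
post -3.185968144617279e-05 0.0002418175351431751
post -0.002714369205978994 0.00019439825834146923
[223, 222, 222, 220, 214, 174, 96, 38, 40, 39, 39, 40, 38, 39, 36, 36, 65, 109, 34, 36, 36, 36, 37, 33, 37, 37, 30, 113, 212, 206, 207, 206, 207, 206, 206]
[115, 114, 114, 118, 118, 106, 109, 116, 123, 128, 126, 120, 113, 101, 113, 116, 114, 115, 112, 116, 114, 115, 113, 111, 111, 114, 113, 114, 115, 116, 117, 114, 117, 114, 115]
```

The bar is confirmed at rack x = 55 mm, z = 158 mm, so the closed fingertips slid past it. I'll pinch it instead.

Request:
{"method": "drive_tool", "body": {
  "steps": [0,0,0,0,0.003,-0.025,0,0,0,0,0,0,-0.025,0.3,0,0,0,0,-0.0105,0,0.4,0,0,0,0,0,0,0.4,0,0,0,0,0,0,0.4,0,0,0,0,0,0,0.4]
}}

```text
time_s: 5.52
tcp_pos: [0.6466, 0.0909, 0.2165]
ee_rot: [[-0.261, -0.965, -0.003], [-0.965, 0.261, -0.0], [0.001, 0.002, -1.0]]
wrist_force: [-0.9, 0.2, 0.1]
gripper_width: 0.3
gripper_force: 0.0
```

```bash
python3 - <<'E'
from h import *
rk()
E
```

```text
tcp in rack 0.055 0.0594 0.2165 F [-0.9  0.2  0.1] grip 0.3 5.5167
```

Request:
{"method": "drive_tool", "body": {
  "steps": [0,0,0,0,0,0.02,0.4,0,0,0,0,0,0.02,0.4,0,0,0,0,0,0.017,0.4,0,0,0,0,0,0,0.4,0,0,0,0,0,0,0,0,0,0,0,0,0,0,0,0,0,0,0,0,0,0,0,0,0,0,0,0]
}}

```text
time_s: 6.18
tcp_pos: [0.6481, 0.0912, 0.1622]
ee_rot: [[-0.26, -0.966, 0.002], [-0.966, 0.26, 0.001], [-0.001, -0.002, -1.0]]
wrist_force: [0.4, 0.5, -0.4]
gripper_width: 0.181
gripper_force: 0.0
```

Request:
{"method": "drive_tool", "body": {
  "steps": [0,0,0,0,0,0,0,0,0,0,0,0,0,0,0,0,0,0,0,0,0,0,0,0,0,0,0,0]
}}

```text
time_s: 6.52
tcp_pos: [0.6476, 0.091, 0.161]
ee_rot: [[-0.26, -0.966, 0.0], [-0.966, 0.26, 0.0], [-0.0, -0.0, -1.0]]
wrist_force: [-0.6, -0.2, -1.0]
gripper_width: 0.007
gripper_force: 0.0
```

```bash
python3 - <<'E'
from h import *
rk()
p=r.camera_params("wrist");im=r.capture("wrist");cv2.imwrite("pics/w5.png",im)
print(tabang(im,p)[-2:])
h=cv2.cvtColor(im,cv2.COLOR_BGR2HSV);q=((h[...,1]<50)&(h[...,2]>60)).astype(np.uint8)
for v in(40,60,88,210,262):
    e=np.diff(np.r_[0,q[v,150:500],0].astype(int));print(v,list(zip((np.nonzero(e>0)[0]+150).tolist(),(np.nonzero(e<0)[0]+150).tolist())))
s=r.sense();T=s["tcp_pos"];R=s["ee_rot"];print("tip",proj("wrist",T+R@[0,0,.019],p),"bar",proj("wrist",P+.055*X+.045*Y+[0,0,.158],p),R.round(4).tolist())
im=r.capture("side")[165:275,255:405];cv2.imwrite("pics/s5.png",cv2.resize(im,(750,550),interpolation=2))
E
```

```text
tcp in rack 0.0559 0.0598 0.161 F [-0.6 -0.2 -1. ] grip 0.007 6.5167
[([217, 75, 23, 25, 344], [229.0, 86.7], [0.084, -0.027, 0.208, 1.239]), ([217, 75, 23, 25, 344], [229.0, 86.7], [0.14, -0.05, -0.038, -1.689])]
40 [(181, 208), (246, 281), (318, 336), (431, 447)]
60 [(183, 210), (264, 298), (318, 336), (430, 445)]
88 [(185, 212), (318, 325)]
210 [(155, 157), (197, 220), (274, 297), (319, 325)]
262 [(175, 178), (201, 224), (267, 282), (319, 334), (411, 412)]
tip [323.45092357 277.36476234] bar [325.31859468 260.89718819] [[-0.2603, -0.9655, 0.0002], [-0.9655, 0.2603, 0.0], [-0.0001, -0.0001, -1.0]]
```

View pics/s5.png

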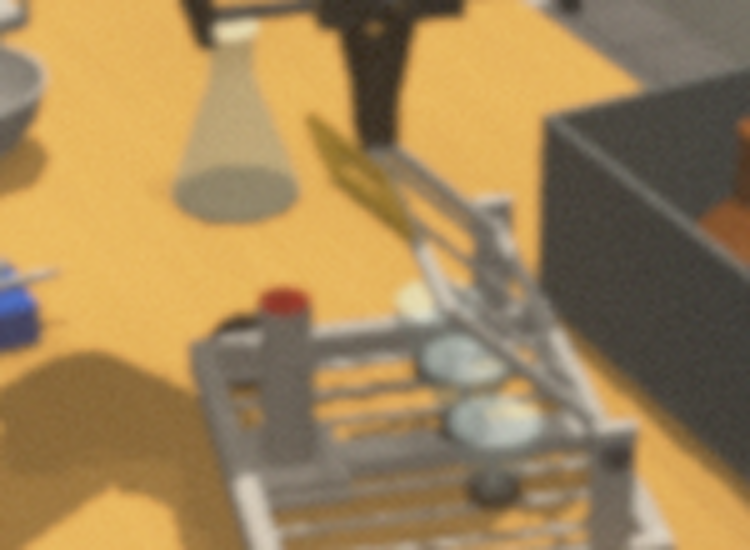

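```bash
python3 - <<'E'
from h import *
s=r.sense();T=s["tcp_pos"];R=s["ee_rot"]
f=lambda q:((q-[255,165])*5).round(0)
print("tip",f(proj("side",T+R@[0,0,.019])),"tcp",f(proj("side",T)))
for a in(.79,.7,.9):
  for yy in(-.09,0,.06,.09):print(a,yy,f(proj("side",P+(.125-.1*np.cos(a))*X+yy*Y+[0,0,.088+.1*np.sin(a)])))
for yy in(-.09,.06,.09):print("hinge",yy,f(proj("side",P+.125*X+yy*Y+[0,0,.088])))
print("post",f(proj("side",P+[0,0,.119])))
E
```

```text
tip [373. 178.] tcp [373. 142.]
0.79 -0.09 [448. 306.]
0.79 0 [399. 206.]
0.79 0.06 [370. 146.]
0.79 0.09 [356. 117.]
0.7 -0.09 [433. 321.]
0.7 0 [386. 220.]
0.7 0.06 [357. 160.]
0.7 0.09 [344. 131.]
0.9 -0.09 [467. 289.]
0.9 0 [417. 190.]
0.9 0.06 [387. 130.]
0.9 0.09 [373. 102.]
hinge -0.09 [601. 426.]
hinge 0.06 [512. 261.]
hinge 0.09 [497. 231.]
post [282. 297.]
```

```bash
python3 - <<'E'
from h import *
s=r.sense();T=s["tcp_pos"];R=s["ee_rot"];p=r.camera_params("wrist")
for x in(-.0095,.0095):
  for z in(0,.01,.019):print(x,z,[proj("wrist",T+R@[x,y,z],p).round(1).tolist() for y in(-.0105,.0105)])
im=cv2.imread("pics/w5.png");g=cv2.cvtColor(im,cv2.COLOR_BGR2GRAY)
for c in(306,316,330,340):print(c,g[262:292:2,c].tolist())
E
```

```text
-0.0095 0 [[301.5, 310.8], [345.3, 310.8]]
-0.0095 0.01 [[302.6, 301.7], [344.2, 301.7]]
-0.0095 0.019 [[303.4, 294.3], [343.3, 294.3]]
0.0095 0 [[300.9, 273.8], [346.0, 273.8]]
0.0095 0.01 [[302.0, 266.3], [344.8, 266.3]]
0.0095 0.019 [[302.9, 260.2], [343.8, 260.2]]
306 [122, 119, 112, 83, 85, 99, 109, 62, 37, 39, 36, 37, 37, 37, 34]
316 [116, 115, 112, 83, 83, 82, 90, 100, 92, 41, 41, 39, 39, 40, 37]
330 [121, 121, 119, 121, 121, 121, 120, 121, 102, 39, 39, 38, 37, 37, 38]
340 [113, 114, 112, 81, 83, 81, 120, 79, 30, 36, 35, 36, 34, 33, 31]
```

Both views suggest that the closed fingertips end at about the reported TCP height, just above the bar. I'll test by pressing down from here along the arc.

Request:
{"method": "drive_tool", "body": {
  "steps": [0,0,0,0,0,0.004,0,0,0,0,0,0.002,0.004,0,0,0,0,0,0.003,0.004,0,0,0,0,0,0.003,0.004,0,0,0,0,0,0,0,0]
}}

```text
time_s: 7.03
tcp_pos: [0.6386, 0.0931, 0.1433]
ee_rot: [[-0.26, -0.966, -0.002], [-0.966, 0.26, -0.0], [0.001, 0.002, -1.0]]
wrist_force: [-0.2, 0.5, -0.4]
gripper_width: 0.002
gripper_force: 0.0
```

```bash
python3 - <<'E'
from h import *
rk()
p=r.camera_params("wrist");im=r.capture("wrist");h=cv2.cvtColor(im,cv2.COLOR_BGR2HSV);q=((h[...,1]<50)&(h[...,2]>60)).astype(np.uint8)
for v in(40,60,88,210,262):
    e=np.diff(np.r_[0,q[v,250:450],0].astype(int));print(v,list(zip((np.nonzero(e>0)[0]+250).tolist(),(np.nonzero(e<0)[0]+250).tolist())))
for u in range(290,350,8):print(u,barang((u,50),p)[0])
E
```

```text
tcp in rack 0.0467 0.0594 0.1433 F [-0.2  0.5 -0.4] grip 0.002 7.0333
40 [(250, 267), (328, 346), (423, 440)]
60 [(250, 284), (328, 345), (422, 439)]
88 [(328, 337)]
210 [(327, 336), (414, 415), (416, 417), (418, 427)]
262 [(250, 257), (327, 342), (409, 423)]
290 [0.0586, -0.0416, 0.1628, 0.8443]
298 [0.0559, -0.0421, 0.1603, 0.8079]
306 [0.0531, -0.0425, 0.1576, 0.7694]
314 [0.0503, -0.0431, 0.1545, 0.7276]
322 [0.0473, -0.0437, 0.151, 0.6814]
330 [0.0442, -0.0445, 0.147, 0.6305]
338 [0.0409, -0.0453, 0.1422, 0.5724]
346 [0.0374, -0.0464, 0.1362, 0.5033]
```

The bail follows now, at 0.58 rad. I continue along the arc.

Request:
{"method": "drive_tool", "body": {
  "steps": [0,0,0,0,0.006,0.01,0,0,0,0,0,0.0045,0.01,0,0,0,0,0,0.003,0.01,0,0,0,0,0,0.002,0.01,0,0,0,0,0,0.001,0.008,0,0,0,0,0,0,0,0]
}}

```text
time_s: 7.58
tcp_pos: [0.6225, 0.097, 0.0943]
ee_rot: [[-0.261, -0.965, -0.004], [-0.965, 0.261, -0.001], [0.002, 0.004, -1.0]]
wrist_force: [-0.3, 0.6, 0.1]
gripper_width: 0.005
gripper_force: 0.0
```

```bash
cat > lk.py <<'E'
from h import *
rk()
p=r.camera_params("wrist");im=r.capture("wrist");h=cv2.cvtColor(im,cv2.COLOR_BGR2HSV);q=((h[...,1]<50)&(h[...,2]>60)).astype(np.uint8)
for v in(40,60,210,262):
    e=np.diff(np.r_[0,q[v,250:450],0].astype(int));print(v,[(a,b,barang(((a+b)/2,v),p)[:1]) for a,b in zip((np.nonzero(e>0)[0]+250).tolist(),(np.nonzero(e<0)[0]+250).tolist()) if b-a>5])
E
python3 lk.py
```

```text
tcp in rack 0.0301 0.059 0.0943 F [-0.3  0.6  0.1] grip 0.005 7.5833
40 [(327, 345, [[0.0252, -0.0492, 0.0944, 0.0638]]), (414, 434, [])]
60 [(327, 344, [[0.0254, -0.0414, 0.0974, 0.0938]]), (413, 433, [])]
210 [(327, 339, [[0.0262, 0.0174, 0.1033, 0.1538]])]
262 [(332, 341, []), (403, 418, [])]
```

Bail near 0.07 rad; press to the stop.

Request:
{"method": "drive_tool", "body": {
  "steps": [0,0,0,0,0.001,0.004,0,0,0,0,0,0.001,0.003,0,0,0,0,0,0,0.002,0,0,0,0,0,0,0,0]
}}

```text
time_s: 7.97
tcp_pos: [0.6222, 0.098, 0.0883]
ee_rot: [[-0.26, -0.966, 0.001], [-0.966, 0.26, 0.0], [-0.0, -0.001, -1.0]]
wrist_force: [-0.4, 0.3, 0.0]
gripper_width: 0.0
gripper_force: 0.2
```

Request:
{"method": "drive_tool", "body": {
  "steps": [0,0,0,0,0,0.003,0,0,0,0,0,0,0.003,0,0,0,0,0,0,0,0]
}}

```text
time_s: 8.22
tcp_pos: [0.6225, 0.098, 0.0876]
ee_rot: [[-0.258, -0.966, 0.003], [-0.966, 0.258, -0.001], [0.0, -0.003, -1.0]]
wrist_force: [-7.7, 1.1, 23.8]
gripper_width: 0.009
gripper_force: 11.7
```

Firm contact at the stop (24 N), so the bail is down. Rise and go to look at the clip.

Request:
{"method": "drive_tool", "body": {
  "steps": [0,0,0,0,0,-0.04,0,0,0,0,0,0,-0.04,0,0,0,-0.1,0,0,-0.04,0.4,0,0,-0.1,0,0,-0.03,0.6,0,0,0,-0.0367,0.0273,0,0.6,0,0,0,-0.0367,0.0273,0,0.6,0,0,0,-0.0367,0.0273,0,0.6,0,0,0,-0.0367,0.0273,0,0.6,0,0,0,-0.0367,0.0273,0,0.6,0,0,0,-0.0367,0.0273,0,0.6]
}}

```text
time_s: 9.05
tcp_pos: [0.4845, 0.3089, 0.2321]
ee_rot: [[-0.064, -0.998, 0.001], [-0.998, 0.064, 0.001], [-0.001, -0.0, -1.0]]
wrist_force: [0.8, 1.3, -0.7]
gripper_width: 0.524
gripper_force: 0.0
```

Request:
{"method": "drive_tool", "body": {
  "steps": [0,0,0,0,0,0,0.6,0,0,0,0,0,0,0.6]
}}

```text
time_s: 9.22
tcp_pos: [0.4845, 0.3095, 0.2319]
ee_rot: [[-0.059, -0.998, 0.0], [-0.998, 0.059, 0.0], [-0.0, -0.0, -1.0]]
wrist_force: [-0.6, -0.0, 0.4]
gripper_width: 0.588
gripper_force: 0.0
```

```bash
python3 - <<'E'
from h import *
import json
rk();p=r.camera_params("wrist");im=r.capture("wrist");cv2.imwrite("pics/w6.png",im)
json.dump({k:np.array(v).tolist() for k,v in p.items()},open("w6.json","w"))
s=r.sense();print(s["tcp_pos"],s["ee_rot"].round(3).tolist(),proj("w",(.552,.270,.028),p),proj("w",(.413,.279,.028),p),proj("w",P+[0,0,.119],p))
a=r.capture("side")[165:275,255:405]
cv2.imwrite("pics/s6.png",a)
o=np.zeros((600,800,3),np.uint8);o[:480,:640]=im;o[480:590,650:800]=a;o[480:600,:640]=cv2.resize(r.capture("scene")[190:310,200:520],(320,120)).repeat(2,1)[:, :640]
cv2.imwrite("pics/c6.png",o)
E
```

```text
tcp in rack -0.1583 0.2284 0.2319 F [-0.6 -0.   0.4] grip 0.588 9.2167
[0.48522016 0.30831637 0.23186066] [[-0.061, -0.998, 0.0], [-0.998, 0.061, 0.0], [-0.0, -0.0, -1.0]] [250.67560739 170.45000737] [395.80496455 171.41168478] [ 133.36288272 -201.76266117]
```

View pics/c6.png

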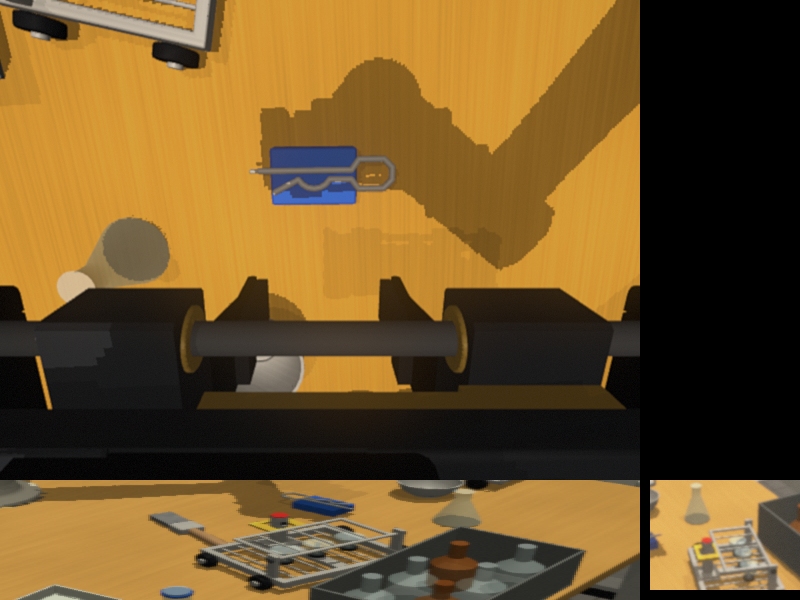

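The bail is down with the yellow tab around the post. The clip's tip is at (250,171), its loop end at (397,174), and its loop sides are near rows 158 and 189. From here I use numeric measurements only.

```bash
python3 - <<'E'
from h import *
import json
p={k:np.array(v) for k,v in json.load(open("w6.json")).items()};im=cv2.imread("pics/w6.png");h=cv2.cvtColor(im,cv2.COLOR_BGR2HSV)
w=((h[...,1]<100)&(h[...,2]>75)).astype(np.uint8);w[:145]=0;w[210:]=0;w[:,:245]=0;w[:,402:]=0
ys,xs=np.nonzero(w);print(xs.min(),xs.max(),ys.min(),ys.max())
for u in(256,264,280,296,312,328,344,352,360,366,372,378,384,390,394):print(u,ys[xs==u].tolist())
print("row ends",[ (v,xs[ys==v].min(),xs[ys==v].max()) for v in(170,171,172,174,176)])
E
```

```text
250 394 146 204
256 [170, 171, 172]
264 [168, 169, 170, 171, 172, 173]
280 [167, 168, 169, 170, 171, 172, 173, 174, 185, 186, 187, 188, 189, 190, 191, 192, 204]
296 [146, 147, 167, 168, 169, 170, 171, 172, 173, 177, 178, 179, 180, 181, 182, 183, 184, 204]
312 [146, 167, 168, 169, 170, 171, 172, 173, 185, 186, 187, 188, 189, 190, 191, 204]
328 [146, 167, 168, 169, 170, 171, 172, 173, 176, 177, 178, 179, 180, 181, 182, 183, 184, 185, 204]
344 [167, 168, 169, 170, 171, 172, 176, 177, 178, 179, 180, 181, 204]
352 [162, 163, 164, 165, 166, 167, 168, 169, 170, 171, 172, 176, 177, 178, 179, 180, 181, 182, 183, 184, 185, 204]
360 [156, 157, 158, 159, 160, 161, 186, 187, 188, 189, 190]
366 [156, 157, 158, 159, 160, 161, 186, 187, 188, 189, 190]
372 [156, 157, 158, 159, 160, 161, 186, 187, 188, 189, 190]
378 [156, 157, 158, 159, 160, 161, 186, 187, 188, 189, 190]
384 [156, 157, 158, 159, 160, 161, 162, 183, 184, 185, 186, 187, 188, 189]
390 [161, 162, 163, 164, 165, 166, 167, 168, 169, 170, 171, 172, 173, 174, 175, 176, 177, 178, 179, 180, 181, 182, 183, 184]
394 [165, 166, 167, 168, 169, 170, 171, 172, 173, 174, 175, 176, 177, 178, 179, 180]
row ends [(170, np.int64(250), np.int64(394)), (171, np.int64(250), np.int64(394)), (172, np.int64(250), np.int64(394)), (174, np.int64(270), np.int64(394)), (176, np.int64(271), np.int64(394))]
```

```bash
python3 - <<'E'
from h import *
import json
p={k:np.array(v) for k,v in json.load(open("w6.json")).items()}
A,B=[onz("w",q,.028,p) for q in((264,170.6),(344,169.6))];d=A-B;print("yaw",np.degrees(np.arctan2(d[1],d[0])))
t,e,c=[onz("w",q,.028,p) for q in((250,171),(396,173.3),(371.5,173.3))];print(t,e,c,np.linalg.norm(t-e))
print("side gap",onz("w",(370,156),.03,p)-onz("w",(370,190.5),.03,p))
s=r.sense();R=s["ee_rot"];print("tool yaw",np.degrees(np.arctan2(-R[1,1],-R[0,1])));print("delta tool",R.T@(c-s["tcp_pos"]))
E
```

```text
yaw -2.6192170167025823
[0.55270471 0.27048261 0.028     ] [0.41282306 0.28081311 0.028     ] [0.43634723 0.27944479 0.028     ] 0.14026258871460673
side gap [-0.00079766 -0.03275776  0.        ]
tool yaw -3.6824125594432693
delta tool [0.03058345 0.04789229 0.2037585 ]
```

Request:
{"method": "drive_tool", "body": {
  "steps": [0,0,-0.1223,0,0,0,0.6,0,0,-0.1223,0,0,0,0.6,0,0,-0.1223,0,0,0,0.6,0,0,-0.1223,0,0,0,0.6,0,0,-0.1223,0,0,0,0.6,0,0,-0.1223,0,0,0,0.6,0,0,-0.1223,0,0,0,0.6,0,0,-0.1223,0,0,0,0.6,0,0,-0.1223,0,0,0,0.6,0,0,-0.1223,0,0,0,0.6]
}}

```text
time_s: 10.2
tcp_pos: [0.4867, 0.306, 0.2317]
ee_rot: [[0.918, -0.397, -0.0], [-0.397, -0.918, -0.0], [-0.0, 0.0, -1.0]]
wrist_force: [-0.2, -0.6, -0.5]
gripper_width: 0.6
gripper_force: 0.0
```

Request:
{"method": "drive_tool", "body": {
  "steps": [0,0,-0.1223,0,0,0,0.6,0,0,-0.1223,0,0,0,0.6,0,0,-0.1223,0,0,0,0.6,0,0,0,0,0,0,0.6,0,0,0,0,0,0,0.6]
}}

```text
time_s: 10.62
tcp_pos: [0.4865, 0.3064, 0.2317]
ee_rot: [[0.999, -0.05, -0.0], [-0.05, -0.999, -0.0], [-0.0, 0.0, -1.0]]
wrist_force: [-0.1, -1.3, 0.0]
gripper_width: 0.596
gripper_force: 0.0
```

```bash
python3 - <<'E'
from h import *
s=r.sense();R=s["ee_rot"];print(s["joints"].round(1),R.round(3).tolist(),"tool x yaw",np.degrees(np.arctan2(R[1,0],R[0,0])));print("delta tool",R.T@(np.array([.43635,.27944,.028])-s["tcp_pos"]))
E
```

```text
[ 48.3  16.6  -5.6   0.  -67.8  38.8] [[0.999, -0.05, -0.0], [-0.05, -0.999, -0.0], [-0.0, 0.0, -1.0]] tool x yaw -2.8462102023995848
delta tool [-0.0486798   0.0293482   0.20372457]
```

Request:
{"method": "drive_tool", "body": {
  "steps": [0,0,0,-0.0245,0.0147,0,0.6,0,0,0,-0.0245,0.0147,0,0.6,0,0,0,0,0,0.04,0.6,0,0,0,0,0,0.04,0.6,0,0,0,0,0,0.04,0.6,0,0,0,0,0,0.04,0.6,0,0,0,0,0,0.025,0.6,0,0,0,0,0,0.01,0.6,0,0,0,0,0,0,0.6,0,0,0,0,0,0,0.6]
}}

```text
time_s: 11.45
tcp_pos: [0.4364, 0.2807, 0.0375]
ee_rot: [[0.999, -0.045, 0.001], [-0.045, -0.999, 0.001], [0.001, -0.001, -1.0]]
wrist_force: [0.3, 1.7, 0.4]
gripper_width: 0.598
gripper_force: 0.0
```

```bash
cat > cl.py <<'E'
from h import *
s=r.sense();R=s["ee_rot"];print("F",s["wrist_force"].round(1),s["moment"].round(2),"grip",s["gripper_width"],s["gripper_force"],s["time_s"],"yaw",np.degrees(np.arctan2(R[1,0],R[0,0])));print("delta tool",R.T@(np.array([.43635,.27944,.028])-s["tcp_pos"]))
E
python3 cl.py
```

```text
F [0.3 1.7 0.4] [-0.08 -0.03 -0.05] grip 0.5981268451485718 0.0 11.45 yaw -2.600530180132376
delta tool [-4.85913537e-05  1.31287247e-03  9.53541150e-03]
```

Well aligned. Descend carefully, watching the force.

Request:
{"method": "drive_tool", "body": {
  "steps": [0,0,0,0,0.001,0.008,0.6,0,0,0,0,0,0.008,0.6,0,0,0,0,0,0.006,0.6,0,0,0,0,0,0.004,0.6,0,0,0,0,0,0,0.6]
}}

```text
time_s: 11.87
tcp_pos: [0.4351, 0.279, 0.0101]
ee_rot: [[0.999, -0.045, -0.001], [-0.045, -0.999, -0.001], [-0.001, 0.001, -1.0]]
wrist_force: [0.0, 0.1, -0.4]
gripper_width: 0.601
gripper_force: 0.0
```

Request:
{"method": "drive_tool", "body": {
  "steps": [0,0,0,0,0,0.002,0.3,0,0,0,0,0,0,0.3,0,0,0,0,0,0,0.3,0,0,0,0,0,0,0.3,0,0,0,0,0,0,0.3,0,0,0,0,0,0,0.3]
}}

```text
time_s: 12.37
tcp_pos: [0.4355, 0.2795, 0.009]
ee_rot: [[0.999, -0.044, 0.0], [-0.044, -0.999, 0.0], [0.0, -0.0, -1.0]]
wrist_force: [-0.4, 0.3, 0.3]
gripper_width: 0.377
gripper_force: 30.1
```

```bash
python3 cl.py
```

```text
F [-0.4  0.3  0.3] [-0.09  0.06  0.04] grip 0.3770346532947394 30.076387370936573 12.3667 yaw -2.534594273478065
delta tool [ 8.18003697e-04 -6.64491410e-06 -1.89947251e-02]
```

Gripped (32.8 mm, 30 N). Lift, turn to the rack yaw, and move in front of the post.

Request:
{"method": "drive_tool", "body": {
  "steps": [0,0,0,0,0,-0.02,0.2,0,0,0,0,0,-0.04,0.2,0,0,0,0,0,-0.04,0.2,0,0,0.109,0,0,-0.04,0.2,0,0,0.109,0,0,0,0.2,0,0,0,0.009,0.0365,0,0.2,0,0,0,0.009,0.0365,0,0.2,0,0,0,0.009,0.0365,0,0.2,0,0,0,0.009,0.0365,0,0.2,0,0,0,0.009,0.0365,0,0.2]
}}

```text
time_s: 13.2
tcp_pos: [0.4308, 0.0898, 0.1488]
ee_rot: [[0.966, -0.259, -0.0], [-0.259, -0.966, 0.0], [-0.0, -0.0, -1.0]]
wrist_force: [1.2, 0.3, -0.1]
gripper_width: 0.38
gripper_force: 30.0
```

Request:
{"method": "drive_tool", "body": {
  "steps": [0,0,0,0,0,0,0.2,0,0,0,0,0,0,0.2,0,0,0,0,0,0,0.2]
}}

```text
time_s: 13.45
tcp_pos: [0.4318, 0.0915, 0.149]
ee_rot: [[0.966, -0.26, 0.001], [-0.26, -0.966, 0.0], [0.001, -0.001, -1.0]]
wrist_force: [-0.9, 0.1, -0.9]
gripper_width: 0.375
gripper_force: 30.0
```

```bash
python3 - <<'E'
from h import *
import json
rk();s=r.sense();R=s["ee_rot"];T=s["tcp_pos"];print(R.round(4).tolist(),"yaw",np.degrees(np.arctan2(R[1,0],R[0,0])))
p=r.camera_params("wrist");im=r.capture("wrist");cv2.imwrite("pics/w7.png",im)
json.dump({k:np.array(v).tolist() for k,v in p.items()},open("w7.json","w"))
# expected clip points in tool: (clipx+.0558, -(clipy-.004), -.019)
for n,x,y in(("tip",.062,0),("legmid",.03,0),("org",0,0),("flare",.038,.02)):
    print(n,proj("w",T+R@[x+.0558,-(y-.004),-.019],p).round(1))
print("red",proj("w",P+[0,0,.119],p),[b for b in blobs(im,(0,150,90),(6,255,255),100)[1]],[b for b in blobs(im,(20,170,70),(32,255,255),800)[1]])
h=cv2.cvtColor(im,cv2.COLOR_BGR2HSV);w=((h[...,1]<70)&(h[...,2]>70)).astype(np.uint8)
for v in range(20,290,15):
    e=np.diff(np.r_[0,w[v,230:430],0].astype(int));print(v,[(a+230,b+230) for a,b in zip(np.nonzero(e>0)[0].tolist(),np.nonzero(e<0)[0].tolist()) if b-a>2])
E
```

```text
tcp in rack -0.1526 0.0042 0.149 F [-0.9  0.1 -0.9] grip 0.375 13.45
[[0.9656, -0.2599, 0.0007], [-0.2599, -0.9656, 0.0005], [0.0005, -0.0006, -1.0]] yaw -15.06548657203511
tip [337.6  -0.7]
legmid [336.6  99.1]
org [335.8 181.6]
flare [281.   75.3]
red [334.8949828  -54.56967789] [] [([271, 0, 61, 31, 1510], [297.6, 16.5]), ([344, 0, 51, 32, 1323], [371.2, 16.3])]
20 [(246, 251), (333, 343), (411, 416)]
35 [(230, 240), (246, 253), (259, 268), (283, 289), (293, 368), (373, 378), (409, 415)]
50 [(230, 430)]
65 [(275, 285), (329, 346)]
80 [(276, 293), (330, 345)]
95 [(283, 300), (329, 344)]
110 [(291, 307), (329, 344)]
125 [(298, 315), (329, 344)]
140 [(299, 320), (329, 343)]
155 [(289, 305), (329, 343)]
170 [(284, 299), (329, 343)]
185 [(284, 298), (328, 342)]
200 [(288, 305), (328, 343)]
215 [(299, 320), (328, 342), (358, 377), (396, 403)]
230 [(306, 320), (328, 342), (357, 409)]
245 [(305, 320), (327, 342), (355, 406)]
260 [(306, 319), (328, 341), (357, 404)]
275 [(290, 311), (334, 373), (377, 390), (391, 400)]
```

Clip geometry in the grip matches the prediction. I advance above the post, still high, to compare the leg with the red disc in one view.

Request:
{"method": "drive_tool", "body": {
  "steps": [0,0,0,0.025,0,0,0.2,0,0,0,0.025,0,0,0.2,0,0,0,0,0,0,0.2,0,0,0,0,0,0,0.2]
}}

```text
time_s: 13.83
tcp_pos: [0.4806, 0.0795, 0.1482]
ee_rot: [[0.966, -0.259, -0.001], [-0.259, -0.966, -0.0], [-0.001, 0.0, -1.0]]
wrist_force: [-0.1, -1.2, -0.8]
gripper_width: 0.373
gripper_force: 30.0
```

```bash
python3 - <<'E'
from h import *
rk();s=r.sense();R=s["ee_rot"];T=s["tcp_pos"]
p=r.camera_params("wrist");im=r.capture("wrist");cv2.imwrite("pics/w8.png",im)
m,b=blobs(im,(0,140,70),(6,255,255),20);print("red pred",proj("w",P+[0,0,.119],p),b)
q=np.argwhere(m[:200,250:420])[:,::-1]+[250,0]
if len(q):print("red extents",q.min(0),q.max(0));c,rad=cv2.minEnclosingCircle(q.astype(np.float32));print("circle",c,rad);w=onz("w",c,.119,p)-P;print("post meas offset rack",w@X,w@Y)
tip=T+R@[.062+.0558,.004,-.019];print("tip pred wrist",proj("w",tip,p))
h=cv2.cvtColor(im,cv2.COLOR_BGR2HSV);w=((h[...,1]<70)&(h[...,2]>70)).astype(np.uint8)
for v in range(0,70,6):
    e=np.diff(np.r_[0,w[v,280:400],0].astype(int));print(v,[(a+280,b+280) for a,b in zip(np.nonzero(e>0)[0].tolist(),np.nonzero(e<0)[0].tolist()) if b-a>2])
for n in("side","scene"):
    i=r.capture(n);cv2.imwrite(f"pics/{n}8.png",i);t=proj(n,tip);o=proj(n,T+R@[.0858,.004,-.019]);m,b=blobs(i,(0,120,60),(6,255,255),4)
    print(n,"tip",t.round(1),"leg30",o.round(1),"red",proj(n,P+[0,0,.119]).round(1),[q for q in b if abs(q[1][0]-t[0])<40 and abs(q[1][1]-t[1])<60])
    u0,v0=np.round(t).astype(int);print(cv2.cvtColor(i,cv2.COLOR_BGR2HSV)[v0-8:v0+9,u0-14:u0+9:2,1])
E
```

```text
tcp in rack -0.1024 0.0053 0.1482 F [-0.1 -1.2 -0.8] grip 0.373 13.8333
red pred [336.48163597  68.99996578] [([311, 42, 18, 52, 711], [320.9, 67.7]), ([345, 43, 17, 50, 589], [351.8, 67.9])]
red extents [311  42] [361  93]
circle (335.7562255859375, 67.6814956665039) 27.13330078125
post meas offset rack 0.0005741160727108867 0.00034926928359388094
tip pred wrist [337.63083073  -0.62209929]
0 [(284, 290), (318, 348), (376, 382)]
6 [(285, 290), (318, 348), (376, 381)]
12 [(285, 290), (318, 348), (376, 381)]
18 [(280, 373), (374, 385), (388, 395), (396, 399)]
24 [(280, 400)]
30 [(330, 346), (395, 400)]
36 [(330, 346)]
42 [(318, 325), (330, 346)]
48 [(306, 317), (330, 345), (355, 364)]
54 [(305, 313), (330, 345), (359, 364)]
60 [(306, 311), (330, 345), (361, 364)]
66 [(280, 285), (306, 310), (330, 345)]
side tip [317.5 204.6] leg30 [303.4 206.2] red [311.3 224.3] [([308, 223, 9, 5, 39], [311.8, 225.1])]
[[ 88  91  88  91 108 142 153 153 152 152 153 153]
 [ 82  78  81  88 102 139 153 154 155 151 151 151]
 [ 72  69  76  83  93 128 147 151 151 150 152 152]
 [ 62  65  74  75  82 122 146 151
[... 952 characters left out ...]
 48 130 160 152 155 165 163 155  52]
 [164 163 155  60  72 144 164 163 164 158  50 155]
 [166 164 163 144  48  85 160 164 161  76 157 200]
 [165 164 164 161 119  47 136 163  95 139 198 202]
 [164 164 165 163 162 104  99 154 102 197 203 200]
 [164 165 166 164 164 161 139 149 164 201 200 200]
 [164 164 165 164 167 166 163 152 154 200 199 200]
 [164 165 164 164 164 163 163 151 148 208 208 201]
 [164 164 165 164 164 163 164 152 139 207 200 204]
 [164 164 164 163 163 164 165 152 133 210 200 205]
 [163 166 165 164 164 163 164 151 135 212 214 206]
 [164 165 164 163 164 164 166 163  22 165 202 199]
 [165 165 162 164 163 166 164 164 159  42 166 206]
 [165 164 163 164 164 163 164 164 166 157  53 166]]
```

Leg and post agree to about 1 mm. Back off and lower to hole height.

Request:
{"method": "drive_tool", "body": {
  "steps": [0,0,0,-0.0275,0,0,0.2,0,0,0,-0.0275,0.0008,0,0.2,0,0,0,0,0,0.025,0.2,0,0,0,0,0,0.025,0.2,0,0,0,0,0,0.0195,0.2,0,0,0,0,0,0,0.2,0,0,0,0,0,0,0.2,0,0,0,0,0,0,0.2]
}}

```text
time_s: 14.65
tcp_pos: [0.4272, 0.0926, 0.0804]
ee_rot: [[0.966, -0.258, 0.002], [-0.258, -0.966, 0.001], [0.002, -0.001, -1.0]]
wrist_force: [-0.9, 0.9, -0.4]
gripper_width: 0.375
gripper_force: 30.0
```

```bash
python3 - <<'E'
from h import *
rk();rk();s=r.sense();R=s["ee_rot"];T=s["tcp_pos"];print(R.round(4).tolist())
i=r.capture("side");tip=T+R@[.1178,.004,-.019];t=proj("side",tip);print("tip",t,"leg20",proj("side",tip-.042*X),"hole mouth",proj("side",P-.013*X+[0,0,.098]),"red",proj("side",P+[0,0,.119]))
rk()
u0,v0=np.round(t).astype(int);print(u0,v0);print(cv2.cvtColor(i,cv2.COLOR_BGR2HSV)[v0-10:v0+10,u0-20:u0+26:2,1])
E
```

```text
tcp in rack -0.1573 0.0041 0.0804 F [-0.9  0.9 -0.4] grip 0.375 14.65
tcp in rack -0.1573 0.0041 0.0804 F [-0.9  0.9 -0.4] grip 0.375 14.65
[[0.9661, -0.2582, 0.0019], [-0.2582, -0.9661, 0.0007], [0.0016, -0.0012, -1.0]]
tip [294.42956122 233.65007031] leg20 [276.09899738 235.84447035] hole mouth [305.94219084 232.92221996] red [311.33252012 224.34116106]
tcp in rack -0.1571 0.0042 0.0806 F [ 0.2 -0.5 -1.2] grip 0.377 14.7
294 234
[[153 153 152 154 152 151 150 153 151 153 150 150 153 150 151 155 161 189
  192 190 191 137  47]
 [152 152 154 151 152 149 153 149 151 147 149 152 153 150 152 153 163 190
  194 193 187 146  50]
 [149 153 154 151 154 151 152 151 148 148 153 153 153 153 150 152 155 181
  188 192 183 129  51]
 [151 153 153 154 155 153 151 151 151 154 150 150 151 151 153 146 130 143
  169 173 153 108  78]
 [154 152 153 152 146 145 150 154 151 151 150 153 154 150 144 152 120  91
  110 121 102  95 115]
 [154 151 150 144 124 129 151 151 151 152 151 148 158 162 164 169 139  66
   67  75  63  92 144]
 [157 150 142 121  87 106 150 150 152 151 146 153 164 170 175 175 152  67
   51  52
[... 575 characters left out ...]
 51  46  47  42  66]
 [ 61  77  90 100 110 127 134 138 145 129  45  33  40 143 174 154  67  48
   54  55  66  67  88]
 [115 129 140 142 148 147 154 151 150 139  49  34  36 125 177 158  80  70
   80  95 112 123 132]
 [148 151 149 149 153 153 152 153 150 143  51  34  36  92 168 154 111 124
  137 144 160 162 165]
 [154 153 152 153 152 153 151 152 153 149  66  35  33  69 166 163 147 163
  165 168 171 175 175]
 [151 152 152 150 153 152 155 152 153 151  80  34  36  62 165 169 166 173
  174 175 174 177 179]
 [153 152 154 151 151 154 152 151 152 149 100  36  34  52 165 170 173 177
  178 180 177 178 180]
 [153 156 154 154 151 154 152 157 155 154 119  37  35  51 151 172 176 179
  176 179 175 168 169]]
```

Request:
{"method": "drive_tool", "body": {
  "steps": [0,0,0,0,0,0.0012,0.2,0,0,0,0.01,0,0,0.2,0,0,0,0.01,0,0,0.2,0,0,0,0.006,0,0,0.2,0,0,0,0.006,0,0,0.2,0,0,0,0.006,0,0,0.2,0,0,0,0,0,0,0.2]
}}

```text
time_s: 15.28
tcp_pos: [0.4647, 0.0819, 0.078]
ee_rot: [[0.966, -0.26, 0.001], [-0.26, -0.966, 0.0], [0.001, -0.0, -1.0]]
wrist_force: [-0.3, 0.0, -1.3]
gripper_width: 0.376
gripper_force: 30.0
```

```bash
python3 -c "
from h import *
rk();print(r.sense()['moment'])"
```

```text
tcp in rack -0.1184 0.0035 0.078 F [-0.3  0.  -1.3] grip 0.376 15.2833
[-0.01386223  0.02392674 -0.00373324]
```

The tip is inside the hole with no force. Push on.

Request:
{"method": "drive_tool", "body": {
  "steps": [0,0,0,0.006,0,0,0.2,0,0,0,0.006,0,0,0.2,0,0,0,0.006,0,0,0.2,0,0,0,0.006,0,0,0.2,0,0,0,0,0,0,0.2]
}}

```text
time_s: 15.7
tcp_pos: [0.4878, 0.0759, 0.0782]
ee_rot: [[0.966, -0.26, 0.001], [-0.26, -0.966, 0.0], [0.001, -0.0, -1.0]]
wrist_force: [0.4, 0.5, -1.4]
gripper_width: 0.376
gripper_force: 30.0
```

```bash
python3 -c "
from h import *
rk();print(r.sense()['moment'])"
```

```text
tcp in rack -0.0945 0.0037 0.0782 F [ 0.4  0.5 -1.4] grip 0.376 15.7
[-0.03030739  0.07142096 -0.05950317]
```

Request:
{"method": "drive_tool", "body": {
  "steps": [0,0,0,0.005,0,0,0.2,0,0,0,0.005,0,0,0.2,0,0,0,0.005,0,0,0.2,0,0,0,0,0,0,0.2]
}}

```text
time_s: 16.03
tcp_pos: [0.5008, 0.0727, 0.0776]
ee_rot: [[0.966, -0.258, -0.001], [-0.258, -0.966, 0.001], [-0.001, -0.001, -1.0]]
wrist_force: [-2.1, 5.7, -1.2]
gripper_width: 0.379
gripper_force: 30.0
```

```bash
python3 -c "
from h import *
rk();print(r.sense()['moment'])"
```

```text
tcp in rack -0.0811 0.004 0.0776 F [-2.1  5.7 -1.2] grip 0.379 16.0333
[1.58755704 0.67676924 0.40343744]
```

Request:
{"method": "drive_tool", "body": {
  "steps": [0,0,0,0.005,0,0,0.2,0,0,0,0.005,0,0,0.2,0,0,0,0.005,0,0,0.2,0,0,0,0,0,0,0.2]
}}

```text
time_s: 16.37
tcp_pos: [0.5165, 0.0693, 0.078]
ee_rot: [[0.966, -0.257, 0.002], [-0.257, -0.966, 0.001], [0.001, -0.002, -1.0]]
wrist_force: [1.9, 2.4, -1.1]
gripper_width: 0.376
gripper_force: 30.0
```

```bash
python3 -c "
from h import *
rk();print(r.sense()['moment'])"
```

```text
tcp in rack -0.0651 0.0048 0.078 F [ 1.9  2.4 -1.1] grip 0.376 16.3667
[ 0.27209134 -0.34805372  0.06316433]
```

Request:
{"method": "drive_tool", "body": {
  "steps": [0,0,0,0.004,0,0,0.2,0,0,0,0.004,0,0,0.2,0,0,0,0.001,0,0,0.2,0,0,0,0,0,0,0.2]
}}

```text
time_s: 16.7
tcp_pos: [0.5243, 0.0651, 0.078]
ee_rot: [[0.966, -0.26, -0.001], [-0.26, -0.966, -0.0], [-0.0, 0.001, -1.0]]
wrist_force: [-0.3, 0.1, -0.5]
gripper_width: 0.375
gripper_force: 30.0
```

```bash
cat > fin.py <<'E'
from h import *
import sys
rk();s=r.sense();R=s["ee_rot"];T=s["tcp_pos"];print(s['moment'])
p=r.camera_params("wrist");im=r.capture("wrist");cv2.imwrite(f"pics/{sys.argv[1]}.png",im)
m,b=blobs(im,(0,140,70),(6,255,255),60);print("red pred",proj("w",P+[0,0,.119],p),[q for q in b if 280<q[1][0]<400])
for x,y in((.062,0),(.038,.02),(0,.0175),(-.078,.004)):print("if home",(x,y),proj("w",P+x*X+y*Y+[0,0,.098],p).round(1))
h=cv2.cvtColor(im,cv2.COLOR_BGR2HSV);w=((h[...,1]<70)&(h[...,2]>70)).astype(np.uint8)
for v in range(20,285,12):
    e=np.diff(np.r_[0,w[v,240:430],0].astype(int));print(v,[(a+240,b+240) for a,b in zip(np.nonzero(e>0)[0].tolist(),np.nonzero(e<0)[0].tolist()) if b-a>2])
E
python3 fin.py f1
```

```text
tcp in rack -0.0564 0.0028 0.078 F [-0.3  0.1 -0.5] grip 0.375 16.7
[-0.04382228  0.12687419 -0.00988033]
red pred [334.02191427 188.76680387] [([297, 151, 74, 72, 4178], [333.1, 186.6])]
if home (0.062, 0) [333.8  -3.9]
if home (0.038, 0.02) [276.9  72.9]
if home (0, 0.0175) [286.8 180.2]
if home (-0.078, 0.004) [322.1 358.3]
20 [(267, 274), (311, 350), (387, 394)]
32 [(267, 275), (311, 350), (386, 393)]
44 [(268, 275), (311, 350), (386, 393)]
56 [(268, 275), (311, 350), (385, 392)]
68 [(269, 281), (311, 349), (385, 392)]
80 [(269, 288), (311, 349), (384, 391)]
92 [(269, 294), (311, 349), (384, 391)]
104 [(240, 430)]
116 [(240, 430)]
128 [(296, 312), (325, 340)]
140 [(292, 372)]
152 [(288, 320), (347, 371), (427, 430)]
164 [(282, 304), (363, 370), (426, 430)]
176 [(281, 297), (425, 430)]
188 [(282, 296), (424, 430)]
200 [(240, 253), (285, 298), (410, 430)]
212 [(240, 253), (293, 306), (361, 369), (409, 430)]
224 [(304, 318), (326, 340)]
236 [(304, 318), (326, 340)]
248 [(304, 318), (326, 339)]
260 [(305, 318), (327, 340)]
272 [(295, 316), (328, 352)]
284 [(283, 301), (346, 364)]
```

Forces are near zero, and the bump is centred on the post (row 182 seen, 180 predicted), so the clip is home. Release and lift away.

Request:
{"method": "drive_tool", "body": {
  "steps": [0,0,0,0,0,0,0.6,0,0,0,0,0,0,0.6,0,0,0,0,0,0,0.6,0,0,0,0,0,0,0.6,0,0,0,0,0,0,0.6,0,0,0,0,0,-0.01,0.6,0,0,0,0,0,-0.02,0.6,0,0,0,0,0,-0.03,0.6,0,0,0,-0.02,0,-0.03,0.6,0,0,0,0,0,0,0.6]
}}

```text
time_s: 17.58
tcp_pos: [0.5066, 0.0721, 0.1749]
ee_rot: [[0.966, -0.258, 0.011], [-0.258, -0.966, 0.004], [0.01, -0.006, -1.0]]
wrist_force: [0.2, 0.4, -0.5]
gripper_width: 0.597
gripper_force: 0.0
```

Request:
{"method": "drive_tool", "body": {
  "steps": [0,0,0,-0.02,0,-0.02,0.6,0,0,0,0,0,0,0.6,0,0,0,0,0,0,0.6]
}}

```text
time_s: 17.83
tcp_pos: [0.4857, 0.0766, 0.1898]
ee_rot: [[0.966, -0.258, 0.003], [-0.258, -0.966, 0.002], [0.003, -0.003, -1.0]]
wrist_force: [0.4, -0.3, 0.1]
gripper_width: 0.604
gripper_force: 0.0
```

```bash
python3 fin.py f2
```

```text
tcp in rack -0.0967 0.0038 0.1898 F [ 0.4 -0.3  0.1] grip 0.604 17.8333
[-0.07592994 -0.00061398 -0.0048988 ]
red pred [331.84975891  90.53397764] [([311, 68, 41, 44, 1438], [331.2, 89.7])]
if home (0.062, 0) [332.1 -18.1]
if home (0.038, 0.02) [298.9  27. ]
if home (0, 0.0175) [303.7  93.6]
if home (-0.078, 0.004) [324.5 213.9]
20 [(241, 247), (256, 260), (289, 294), (318, 343), (368, 372), (400, 405), (416, 422)]
32 [(242, 247), (257, 261), (289, 304), (318, 343), (367, 372), (400, 404), (416, 421)]
44 [(242, 248), (257, 261), (289, 294), (300, 309), (318, 343), (367, 371), (399, 404), (415, 420)]
56 [(240, 283), (294, 430)]
68 [(258, 262), (307, 324), (339, 355), (398, 402)]
80 [(258, 263), (303, 312), (351, 355), (397, 402)]
92 [(259, 263), (300, 310), (397, 401)]
104 [(260, 264), (301, 315), (349, 354), (396, 400), (427, 430)]
116 [(260, 264), (307, 325), (326, 354), (395, 400), (426, 430)]
128 [(240, 283), (314, 322), (327, 335), (379, 430)]
140 [(314, 322), (327, 335)]
152 [(312, 322), (327, 338)]
164 [(301, 310), (340, 350)]
176 [(302, 309), (342, 350)]
188 [(302, 309), (342, 350)]
200 [(304, 314), (338, 349)]
212 [(317, 336)]
224 []
236 []
248 []
260 [(355, 362)]
272 [(352, 396)]
284 [(351, 381)]
```

```bash
python3 -c "
from station import r
print(r.finish_job())"
```

```text
the job is handed in; nothing more can be done
None
```

The bail is fully down with its tab over the post, the R-clip is through the cross-hole and snapped home, and the job is handed in. The arm is clear and about 18 s of the 54 s were used. On the first press the bar slipped past the fingertips, so the gripper's body pushed the bail with about 14 N each in x and z.

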